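# Fill the numbered puzzle rack, then draw out and hold the telescoping magnifier

## Robot

A 6-joint arm with a two-finger parallel gripper is mounted at the origin on the work surface. World frame = base frame: x ahead of the robot, y to its left, z up, the work surface at z = 0. Lengths are in m, angles in rad, forces in N, time in s.
With the tool pointing down it reaches from about 0.225 to 0.875 m from the base axis. Payload 3.4 kg.
Tool frame: the origin (TCP) lies at the centre of the arm's flange, where the gripper is bolted on; the fingertips stand manip.tcp_to_tips ahead of it and the grasp point (between the pads) lies 155 mm ahead of it (manip.tcp_to_tips is the distance from the TCP to the fingertips, in m); z points along the fingers, y is the line along which they close (so a half turn about z gives the same grasp; the last joint's range is limited). The gripper opens to 85 mm and grips with 20 to 120 N. Pads are 22 mm wide; open, the fingers measure 114 mm over their backs; the gripper's body (76 mm by 85 mm) begins 54 mm behind the grasp point. The pads swing forward as they close: fully open they stand 13 mm farther back than shut.
Start: joints at [1.165, 0.276, 1.505, -0, 1.361, -0.121], TCP at [0.162, 0.552, 0.405] pointing down, gripper open.
Joint ranges: [-2.89, 2.89], [-0.75, 2.08], [0.22, 2.7], [-1.18, 4.32], [0.11, 2.71], [-2.7, 2.7]. Speed limits (rad/s): [2.57, 2.57, 3.14, 3.14, 3.14, 3.14].

## Interface

Orientations are given as a unit quaternion [w, x, y, z].
In Python, from rig import sensors, imaging, manip gives the robot as it stands. The module is installed in compiled form; this text tells all that it offers.
- The arm moves only by the tool jog_arm, never from a script. Its argument "plan" is a list of rows, each an object of numbers: "dx", "dy", "dz": the shift along the tool's x, y, z in mm; "ax", "ay", "az": the turn, a rotation vector about the tool's x, y, z in units of 6 degrees (1.0 is 6 degrees); "grip": the closure, from 0 (fully open) to 1 (shut). A call has 1 to 20 rows; each row shifts and turns the commanded pose from where the row before left it, along the tool's axes as they then stand; what a row does not reach is not made up. A row lasts 1/12 s, in which the tool goes at most 41.7 mm and 7.16 degrees, less where a joint would pass 70% of its speed; a pose out of reach is approached as far as the arm can. A call is refused whole if a number of a shift passes 41.7 or a number of a turn 1, either way. A call with a gripper value outside its range is refused whole. The fingers move at their own pace and stop on an object; "grip_force" is the grip in N (left out, the last holds). Time passes only in rows, so rows that do not move let the fingers close. It gives the time, the measured TCP pose, the force, the opening and the grip force at its end, in the units of the state.
- sensors.get_state(): the state, without advancing time (a new reading comes with each control period).
- imaging.get_image(name): name is "side" or "top" or "wrist"; returns a dict with "image" (400x640x3 uint8, red, green, blue), "K" (3x3 intrinsics, pixels), "extrinsics" (4x4, takes a point from world to camera coordinates). Camera axes: x right, y up, looking along -z (the intrinsics and any distortion apply to the point x, -y, -z); pixel columns grow to the right and rows downward; lengths in m; the calibration is good to about 2 mm. A picture is of the moment at which its call begins. There is no depth.
- manip.sign_off(): hands the job in; it is judged then, once.
The state is a dict: "clock": time; "qpos": joint angles; "qd": joint speeds; "effort": joint torques, N m; "position": TCP position; "ee_rot": TCP orientation; "contact_force": force on the tool from outside, world axes, zero at the start; "moment": the same for the moment, N m; "width": finger opening in m; "gripper_force": force on a finger pad.
Only numpy, scipy, OpenCV 4.12 (cv2) and the standard library are available. Lean on these libraries where they do the work, as an engineer would, in place of code of your own. Each camera call takes 0.05 s, during which the arm holds its last target. There are 200 camera calls.

## Task

Finish the puzzle rack in order: stand the red peg from the round tray fully down in the pocket marked with two studs and let go of it, then do the same with the blue peg in the pocket marked with three studs. Then, to bring the lens over the rack, squeeze the red release button on the magnifier's black grip, pull the arm past its first stop all the way out to its second stop, and finish still holding it there, because its spring draws it back. Leave the plain peg in its pocket and do not disturb the cup, the paperweight or the burr puzzle.

Things in the scene. Friction and masses are not known exactly. Their poses are not given: they have to be found in the camera images.
- peg_red: red painted round peg, 22 mm diameter, 75 mm tall, about 30 g, standing upright on the tray's floor. Origin at the centre of its underside, z up along the peg.
- peg_blue: blue painted round peg, same shape as the red one, also standing in the tray at least 65 mm from it. Origin at the centre of its underside.
- peg_plain: bare light wood peg of the same shape, already standing in pocket 1 of the rack, its top 50 mm above the rack's top. Origin at the centre of its underside.
- tray: round light bamboo sorting tray with a cork inlay, 212 mm diameter, rim 14 mm high, fixed to the bench. Origin at the centre of its underside; the floor the pegs stand on is 6 mm above it.
- rack: light wood rack block fixed to the bench, 66 mm (x) by 180 mm (y) by 35 mm high, three round pockets in a row along its y axis, 55 mm apart. Dark steel studs on top, along the edge at its -x side, number each pocket: one, two, three. Origin at the centre of its underside.
- pocket1 (a point): centre of the mouth of pocket 1 (one stud), at the level of the rack's top, 35 mm above the bench; z up. Holds the plain peg.
- pocket2 (a point): centre of the mouth of pocket 2 (two studs), the middle one: a blind hole 25 mm in diameter and 25 mm deep, flat floor 10 mm above the bench. Axes as the rack's.
- pocket3 (a point): centre of the mouth of pocket 3 (three studs), the end one at the rack's +y side; same hole as pocket 2.
- magnifier: steel telescoping magnifier fixed to the bench: heavy dark foot 130 by 100 mm, a post, and a level steel outer tube 26 mm in diameter whose axis is 100 mm above the bench, ending in a collar of 32 mm. Origin on the bench below the tube; the arm pulls out level along this body's -x axis, towards the robot's side. Its y axis points to the side where the lens hangs.
- grip (a point): centre of the black pull grip on the rod's end, 100 mm above the bench; moves with the rod, axes as the magnifier's. Grip 60 mm long (x), 24 wide (y), 34 high, open to fingers from above on both sides. A flange 46 mm wide, 10 thick closes its front (-x) end, 30 to 40 mm ahead of this point. The lens bracket leaves the rod 49 mm behind this point.
- lens (a point): centre of the round lens, ring about 90 mm in diameter, 150 mm above the bench, carried by the rod 45 mm behind and 130 mm to the +y side of the grip.
- pull (a joint): how far the inner rod is drawn out, m: 0 home, 0.06 first stop, 0.12 second stop, a hard end. A return spring pulls it in with about 2 N at home and 6 N fully out. With the button up, a catch blocks the way out at home and at the first stop; with the button kept pressed it runs freely past both. Let go with the button up, it springs back to about 0.074, or 0.014 if it had not passed the first stop.
- release (a joint): how far the red button is pressed into the grip, m: 0 up, 0.005 fully in; the catch is free from about 0.003. It takes 2 N to start and 4.5 N to press fully, and springs up when let go.
- cup: copper cup, 72 mm across, 85 mm tall, standing on the bench. Origin at the centre of its underside.
- paperweight: domed green glass paperweight, 74 mm across, 43 mm high, on the bench. Origin at the centre of its underside.
- burr: wooden burr puzzle of crossed sticks, about 62 mm across, on the bench. Origin at the centre of its underside.
- button (a point): centre of the outer face of the red release button, 30 mm long (x) by 22 mm high, on the grip's +y face, 19 mm from the grip's centre, 14 mm when pressed: pinching the grip across y presses it. Axes as the magnifier's.
There are look-alikes about, which are no part of the job. Several things have the shape of the peg_red; the one meant has the colours described above.

How it is judged:
On the way, in this order (a step that is already met when the one before it is completed fails the run):
1. the red peg stands fully down in pocket two, let go (horizontal distance between peg_red and pocket2 below 0.005 m and z of peg_red in the frame of pocket2 below -0.021 m and angle between peg_red's own z axis and vertical below 0.15 rad and contact force between the fingers and peg_red below 0.1 N), for 0.2 s.
2. the blue peg stands fully down in pocket three, let go (horizontal distance between peg_blue and pocket3 below 0.005 m and z of peg_blue in the frame of pocket3 below -0.021 m and angle between peg_blue's own z axis and vertical below 0.15 rad and contact force between the fingers and peg_blue below 0.1 N), for 0.2 s.
3. the release button is pressed in with the arm short of its first stop (value of joint release above 0.003 m and value of joint pull below 0.055 m), for 0.1 s.
At the end, for the whole second after the job is handed in: The magnifier arm is drawn out to its second stop (within 7 mm of 120 mm) and the gripper's fingers still hold it (contact over 3 N); the plain, red and blue pegs stand upright and fully down (within 4 mm of the floor, 5 mm of the centre) in pockets one, two and three (value of joint pull above 0.113 m and contact force between the fingers and magnifier above 3 N and horizontal distance between peg_plain and pocket1 below 0.005 m and z of peg_plain in the frame of pocket1 below -0.021 m and angle between each of peg_plain, peg_red, peg_blue's own z axis and vertical below 0.15 rad and horizontal distance between peg_red and pocket2 below 0.005 m and z of peg_red in the frame of pocket2 below -0.021 m and horizontal distance between peg_blue and pocket3 below 0.005 m and z of peg_blue in the frame of pocket3 below -0.021 m); the arm keeps its last pose, push and grip.
It fails at once if the copper cup is disturbed (moved over 20 mm) (distance of cup from where it was at the start of the episode above 0.02 m).
It fails at once if the glass paperweight is disturbed (moved over 20 mm) (distance of paperweight from where it was at the start of the episode above 0.02 m).
It fails at once if the burr puzzle is disturbed (moved over 20 mm) (distance of burr from where it was at the start of the episode above 0.02 m).
It fails at once if the plain peg is disturbed (moved over 20 mm) (distance of peg_plain from where it was at the start of the episode above 0.02 m).
It also fails if it takes over 72 s, if anything falls off the work surface, if the arm or the gripper's body presses on something with over 40 N, if the wrist force passes 120 N, or if a joint passes its speed limit or range.

## Working session

There is one attempt and no reset: what is moved stays moved. The work goes in short steps, Python scripts to look and compute and a tool call to move; the robot and the scene stay as the last step left them, time stands still between calls to the robot, and variables do not carry over. Pictures are saved under pics/ and viewed, at most 10 in all, crops included, and the job is handed in when it is done.

Besides the shell and the picture viewer there is one more tool, called as name(argument=value, ...), one argument or row to a line, values as JSON. jog_arm: Moves the arm, as the interface text tells. Its arguments: {"type":"object","properties":{"plan":{"type":"array"},"grip_force":{"type":"number"}},"required":["plan"]}

```bash
mkdir -p pics; python3 - <<'E'
from rig import sensors, imaging, manip
import cv2,numpy as np
s=sensors.get_state(); print(s, manip.tcp_to_tips)
for n in ("top","side"):
    d=imaging.get_image(n); cv2.imwrite(f"pics/{n}0.png",d["image"][:,:,::-1]); print(n,d["K"].tolist(),np.round(d["extrinsics"],4).tolist(),[k for k in d])
    np.savez(f"{n}0.npz",**d)
E
```

```text
{'clock': 0.0, 'qpos': array([ 1.16500252e+00,  2.76590286e-01,  1.50613420e+00, -3.23419691e-05,
        1.36070710e+00, -1.20994861e-01]), 'qd': array([-0.00019461,  0.00156484,  0.00087792,  0.00083742, -0.00015855,
        0.00016502]), 'effort': array([-9.81213743e-04, -4.16782308e+01, -2.45804322e+01, -4.37184708e-04,
        1.11668551e-02,  1.93038971e-06]), 'position': array([0.16147669, 0.55163521, 0.40384168]), 'ee_rot': array([-2.24124459e-04,  1.41915293e-01,  9.89878378e-01, -8.91871772e-04]), 'contact_force': array([-0.06701499,  0.0726836 ,  0.29301286]), 'moment': array([ 0.06192949, -0.00317588,  0.03163276]), 'gripper_force': 0.0, 'width': 0.08526152753860955} 0.1734
top [[487.53705176579086, 0.0, 329.517264860459], [0.0, 487.53705176579086, 203.07962473318793], [0.0, 0.0, 1.0]] [[-0.0246, -0.9996, -0.0143, -0.0615], [0.9885, -0.0265, 0.1491, -0.5638], [-0.1494, -0.0104, 0.9887, -1.5218], [0.0, 0.0, 0.0, 1.0]] ['image', 'K', 'extrinsics']
side [[512.1585902102411, 0.0, 318.1876313800877], [0.0, 512.1585902102411, 187.6210609346958], [0.0, 0.0, 1.0]] [[-0.9365, -0.3499, 0.0241, 0.4766], [0.1992, -0.474, 0.8577, -0.2319], [-0.2887, 0.808, 0.5137, -1.4828], [0.0, 0.0, 0.0, 1.0]] ['image', 'K', 'extrinsics']
```

View pics/top0.png

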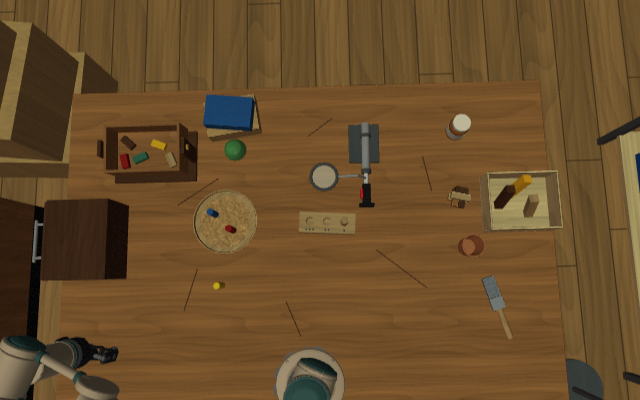

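View pics/side0.png

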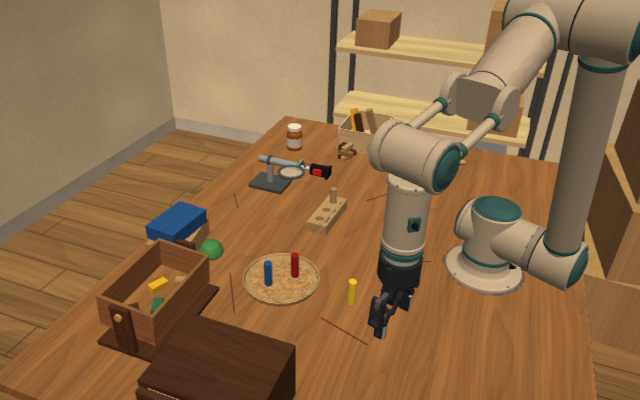

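Top view: red peg at about (230,229), blue (212,213), rack centred at (327,223) with the plain peg at (345,221), grip at about (366,193) with its red button on the left, and lens (323,177). The side view agrees, showing the yellow look-alike peg standing at (352,291).

```bash
cat > h.py <<'E'
import numpy as np, cv2
def ray(d,u,v):
    K,E=d["K"],d["extrinsics"]; R,t=E[:3,:3],E[:3,3]
    c=np.array([(u-K[0,2])/K[0,0],-(v-K[1,2])/K[1,1],-1.0])
    return -R.T@t, R.T@c
def onz(d,u,v,z):
    o,r=ray(d,u,v); return o+r*(z-o[2])/r[2]
def proj(d,p):
    c=d["extrinsics"][:3,:3]@np.array(p)+d["extrinsics"][:3,3]
    return d["K"][0,2]+d["K"][0,0]*c[0]/-c[2], d["K"][1,2]-d["K"][1,1]*c[1]/-c[2]
def tri(a,b):
    A=np.zeros((3,3));y=np.zeros(3)
    for o,r in (a,b):
        r=r/np.linalg.norm(r);P=np.eye(3)-np.outer(r,r);A+=P;y+=P@o
    return np.linalg.solve(A,y)
def mask(im,col):
    h=cv2.cvtColor(im,cv2.COLOR_RGB2HSV); H,S,V=[h[...,i].astype(int) for i in range(3)]
    if col=="red": m=((H<6)|(H>172))&(S>170)&(V>50)
    if col=="blue": m=(H>98)&(H<125)&(S>140)&(V>40)
    return m.astype(np.uint8)
def blobs(im,col,amin=15):
    n,l,st,c=cv2.connectedComponentsWithStats(mask(im,col))
    return [(np.round(c[i],1).tolist(),st[i].tolist()) for i in range(1,n) if st[i][4]>=amin]
E
python3 - <<'E'
from h import *
D={n:dict(np.load(n+"0.npz")) for n in("top","side")}
for n in D:
    for c in("red","blue"): print(n,c,blobs(D[n]["image"],c))
for n,u,v,z in [("rack",327,223,.035),("grip",366.5,193,.1),("lens",323,177,.15),("cup",471,246,.04),("burr",459,196,.03),("pw",235,149,.02),("tray",225.5,221.5,.006),("p3",309,221,.035),("p2",326.5,221.5,.035)]:
    print(n,onz(D["top"],u,v,z).round(3))
a=D["top"]["image"][:,:,::-1]
b=cv2.resize(a[150:250,290:390],(560,560),interpolation=cv2.INTER_CUBIC)
cv2.imwrite("pics/crop1.png",b)
E
```

```text
top red [([124.1, 160.7], [120, 154, 9, 15, 99]), ([361.1, 193.3], [360, 188, 3, 11, 29]), ([229.6, 228.6], [225, 225, 11, 8, 48])]
top blue [([227.8, 112.2], [203, 95, 50, 36, 1505]), ([638.0, 166.0], [636, 154, 4, 33, 83]), ([211.6, 212.7], [207, 209, 11, 8, 46])]
side red [([316.5, 171.8], [312, 168, 10, 9, 69]), ([294.1, 264.4], [291, 253, 7, 25, 162])]
side blue [([176.3, 222.3], [146, 202, 60, 41, 1543]), ([267.4, 272.7], [264, 261, 7, 25, 146])]
rack [ 0.499 -0.066  0.035]
grip [ 0.582 -0.192  0.1  ]
lens [ 0.626 -0.06   0.15 ]
cup [ 0.413 -0.519  0.04 ]
burr [ 0.576 -0.494  0.03 ]
pw [0.755 0.233 0.02 ]
tray [0.516 0.266 0.006]
p3 [ 0.507 -0.009  0.035]
p2 [ 0.504 -0.065  0.035]
```

View pics/crop1.png

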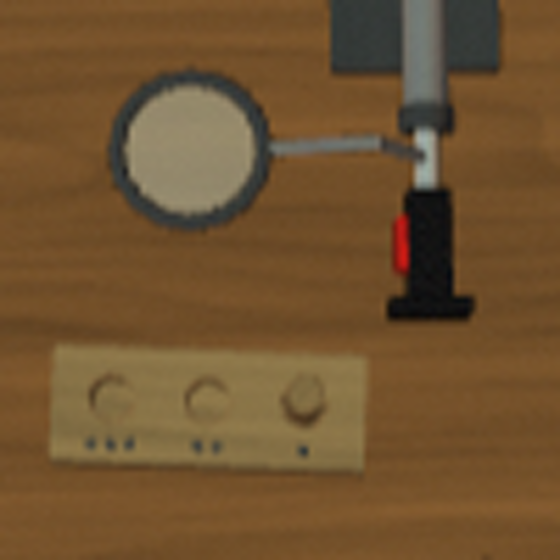

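The crop shows pocket 3 at about (310,221) in the full image and pocket 2 at (327,221.4). The plain peg is in pocket 1 (one stud), and the button is on the grip's left (+y) side.

```bash
python3 - <<'E'
from h import *
T,S=[dict(np.load(n+"0.npz")) for n in("top","side")]
print("red",tri(ray(T,229.6,228.6),ray(S,294.1,264.4)).round(4))
print("blue",tri(ray(T,211.6,212.7),ray(S,267.4,272.7)).round(4))
print("button",tri(ray(T,361.1,193.3),ray(S,316.5,171.8)).round(4))
f=lambda x,y:(290+x/5.6,150+y/5.6)
for n,p,z in[("p3",(112,398),.035),("p2",(208,400),.035),("flangeL",(387,310),.1),("flangeR",(473,310),.1),("rackTL",(55,345),.035),("rackTR",(367,356),.035),("rackBL",(50,463),.035),("rackBR",(364,470),.035),("lens",(190,150),.15)]:
    print(n,onz(T,*f(*p),z).round(4))
E
```

```text
red [0.4886 0.2441 0.0464]
blue [0.5414 0.3023 0.0459]
button [ 0.582  -0.1747  0.1011]
p3 [ 0.5065 -0.012   0.035 ]
p2 [ 0.5039 -0.0669  0.035 ]
flangeL [ 0.5437 -0.1676  0.1   ]
flangeR [ 0.5425 -0.2149  0.1   ]
rackTL [0.5379 0.0202 0.035 ]
rackTR [ 0.5268 -0.1586  0.035 ]
rackBL [0.4701 0.0241 0.035 ]
rackBR [ 0.4615 -0.1547  0.035 ]
lens [ 0.6261 -0.0623  0.15  ]
```

jog_arm(
  plan=[
    {"az":1},
    {"az":1},
    {"az":1},
    {"az":1},
    {"az":1},
    {"az":1},
    {"az":1},
    {"az":1},
    {"az":1},
    {"az":1},
    {"az":1},
    {"az":1},
    {"az":0.28},
    {},
  ],
)

```text
$.plan[0]: bad value
```

jog_arm(
  plan=[
    {"dx":0,"dy":0,"dz":0,"ax":0,"ay":0,"az":1,"grip":0},
    {"dx":0,"dy":0,"dz":0,"ax":0,"ay":0,"az":1,"grip":0},
    {"dx":0,"dy":0,"dz":0,"ax":0,"ay":0,"az":1,"grip":0},
    {"dx":0,"dy":0,"dz":0,"ax":0,"ay":0,"az":1,"grip":0},
    {"dx":0,"dy":0,"dz":0,"ax":0,"ay":0,"az":1,"grip":0},
    {"dx":0,"dy":0,"dz":0,"ax":0,"ay":0,"az":1,"grip":0},
    {"dx":0,"dy":0,"dz":0,"ax":0,"ay":0,"az":1,"grip":0},
    {"dx":0,"dy":0,"dz":0,"ax":0,"ay":0,"az":1,"grip":0},
    {"dx":0,"dy":0,"dz":0,"ax":0,"ay":0,"az":1,"grip":0},
    {"dx":0,"dy":0,"dz":0,"ax":0,"ay":0,"az":1,"grip":0},
    {"dx":0,"dy":0,"dz":0,"ax":0,"ay":0,"az":1,"grip":0},
    {"dx":0,"dy":0,"dz":0,"ax":0,"ay":0,"az":1,"grip":0},
    {"dx":0,"dy":0,"dz":0,"ax":0,"ay":0,"az":0.28,"grip":0},
    {"dx":0,"dy":0,"dz":0,"ax":0,"ay":0,"az":0,"grip":0},
  ],
)

```text
clock: 1.27
position: [0.1615, 0.5517, 0.4042]
ee_rot: [0.0, 0.707, 0.707, -0.0]
contact_force: [-0.4, 0.4, 0.4]
width: 0.0854
gripper_force: 0.0
```

jog_arm(
  plan=[
    {"dx":-23.7,"dy":25,"dz":8,"ax":0,"ay":0,"az":0,"grip":0},
    {"dx":-23.7,"dy":25,"dz":8,"ax":0,"ay":0,"az":0,"grip":0},
    {"dx":-23.7,"dy":25,"dz":8,"ax":0,"ay":0,"az":0,"grip":0},
    {"dx":-23.7,"dy":25,"dz":8,"ax":0,"ay":0,"az":0,"grip":0},
    {"dx":-23.7,"dy":25,"dz":8,"ax":0,"ay":0,"az":0,"grip":0},
    {"dx":-23.7,"dy":25,"dz":8,"ax":0,"ay":0,"az":0,"grip":0},
    {"dx":-23.7,"dy":25,"dz":8,"ax":0,"ay":0,"az":0,"grip":0},
    {"dx":-23.7,"dy":25,"dz":8,"ax":0,"ay":0,"az":0,"grip":0},
    {"dx":-23.7,"dy":25,"dz":8,"ax":0,"ay":0,"az":0,"grip":0},
    {"dx":-23.7,"dy":25,"dz":8,"ax":0,"ay":0,"az":0,"grip":0},
    {"dx":-23.7,"dy":25,"dz":8,"ax":0,"ay":0,"az":0,"grip":0},
    {"dx":-23.7,"dy":25,"dz":8,"ax":0,"ay":0,"az":0,"grip":0},
    {"dx":-23.7,"dy":25,"dz":8,"ax":0,"ay":0,"az":0,"grip":0},
    {"dx":0,"dy":0,"dz":0,"ax":0,"ay":0,"az":0,"grip":0},
    {"dx":0,"dy":0,"dz":0,"ax":0,"ay":0,"az":0,"grip":0},
  ],
)

```text
clock: 2.52
position: [0.4876, 0.2424, 0.2998]
ee_rot: [-0.0, 0.708, 0.706, -0.001]
contact_force: [-0.1, 0.1, -0.1]
width: 0.0853
gripper_force: 0.0
```

```bash
python3 - <<'E'
from rig import sensors, imaging
from h import *
s=sensors.get_state(); print(s["position"],s["ee_rot"],s["clock"])
d=imaging.get_image("wrist"); np.savez("w1.npz",**d); cv2.imwrite("pics/w1.png",d["image"][:,:,::-1])
o,r=ray(d,320,200); print(d["K"].round(1).tolist(),o,r)
for c in("red","blue"):
    for b in blobs(d["image"],c,100): print(c,b)
E
```

```text
[0.48759464 0.24242427 0.29978956] [-4.78158090e-04  7.08037533e-01  7.06174258e-01 -7.34536087e-04] 2.5167
[[309.5, 0.0, 321.5], [0.0, 309.5, 198.9], [0.0, 0.0, 1.0]] [0.48736044 0.3265225  0.26950276] [-0.00709391 -0.33087415 -0.94366673]
red ([321.4, 212.8], [307, 184, 30, 56, 1334])
blue ([404.9, 134.4], [376, 115, 50, 39, 1094])
```

View pics/w1.png

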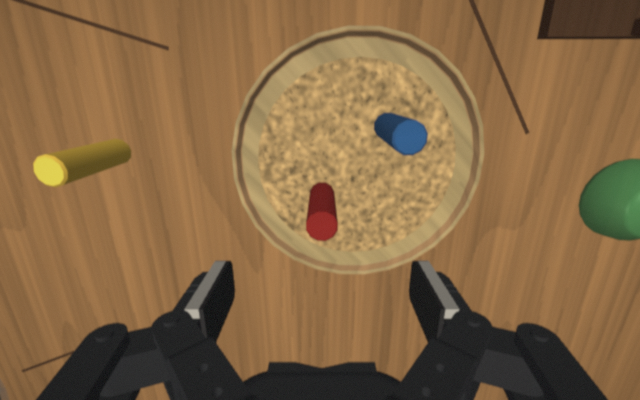

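The wrist view shows the red peg's top disc at (322,226) and its foot at (321,190). The blue top is at (410,137) with its foot near (386,124).

```bash
python3 - <<'E'
from h import *
d=dict(np.load("w1.npz"))
for n,b,t in(("red",(321.4,212.8),(321.7,226)),("blue",(404.9,134.4),(409.5,137))):
    print(n,onz(d,*t,.081).round(4))
# compare silhouettes with predicted axis points
for n,x,y in(("red",.488,.243),("blue",.541,.302)):
    print(n,[np.round(proj(d,(x,y,z)),1).tolist() for z in(.006,.0435,.081)])
h=cv2.cvtColor(d["image"],cv2.COLOR_RGB2HSV)[...,2]
for c in("red","blue"):
    m=mask(d["image"],c); v=h[m>0]; print(c,np.percentile(v,[5,25,50,75,95]))
    th=(v.max()*0.5+np.percentile(v,10)*.5)
    for k in(th,):
        mm=((m>0)&(h>k)).astype(np.uint8); n,l,st,ce=cv2.connectedComponentsWithStats(mm)
        print([(ce[i].round(1),st[i]) for i in range(1,n) if st[i][4]>60])
E
```

```text
red [0.487  0.2421 0.081 ]
blue [0.54   0.3006 0.081 ]
red [[322.9, 190.6], [323.0, 205.2], [323.2, 224.8]]
blue [[386.7, 122.8], [397.1, 127.8], [411.4, 134.6]]
red [ 96. 104. 130. 146. 148.]
[(array([321.5, 225.3]), array([307, 212,  30,  28, 678], dtype=int32))]
blue [ 76.3 121.  137.  139.  140. ]
[(array([408.8, 136.7]), array([393, 120,  33,  34, 865], dtype=int32))]
```

jog_arm(
  plan=[
    {"dx":0,"dy":0,"dz":28,"ax":0,"ay":0,"az":0,"grip":0},
    {"dx":0,"dy":0,"dz":28,"ax":0,"ay":0,"az":0,"grip":0},
    {"dx":0,"dy":0,"dz":28,"ax":0,"ay":0,"az":0,"grip":0},
    {"dx":0,"dy":0,"dz":0,"ax":0,"ay":0,"az":0,"grip":0},
    {"dx":0,"dy":0,"dz":0,"ax":0,"ay":0,"az":0,"grip":1},
    {"dx":0,"dy":0,"dz":0,"ax":0,"ay":0,"az":0,"grip":1},
    {"dx":0,"dy":0,"dz":0,"ax":0,"ay":0,"az":0,"grip":1},
    {"dx":0,"dy":0,"dz":0,"ax":0,"ay":0,"az":0,"grip":1},
    {"dx":0,"dy":0,"dz":0,"ax":0,"ay":0,"az":0,"grip":1},
    {"dx":0,"dy":0,"dz":0,"ax":0,"ay":0,"az":0,"grip":1},
    {"dx":0,"dy":0,"dz":0,"ax":0,"ay":0,"az":0,"grip":1},
    {"dx":0,"dy":0,"dz":0,"ax":0,"ay":0,"az":0,"grip":1},
  ],
  grip_force=40,
)

```text
clock: 3.57
position: [0.487, 0.244, 0.2181]
ee_rot: [0.0, 0.707, 0.707, 0.001]
contact_force: [-1.9, 1.2, 6.0]
width: 0.021
gripper_force: 39.1
```

jog_arm(
  plan=[
    {"dx":0,"dy":0,"dz":-35,"ax":0,"ay":0,"az":0,"grip":1},
    {"dx":0,"dy":0,"dz":-35,"ax":0,"ay":0,"az":0,"grip":1},
    {"dx":-31.1,"dy":1.7,"dz":0,"ax":0,"ay":0,"az":0,"grip":1},
    {"dx":-31.1,"dy":1.7,"dz":0,"ax":0,"ay":0,"az":0,"grip":1},
    {"dx":-31.1,"dy":1.7,"dz":0,"ax":0,"ay":0,"az":0,"grip":1},
    {"dx":-31.1,"dy":1.7,"dz":0,"ax":0,"ay":0,"az":0,"grip":1},
    {"dx":-31.1,"dy":1.7,"dz":0,"ax":0,"ay":0,"az":0,"grip":1},
    {"dx":-31.1,"dy":1.7,"dz":0,"ax":0,"ay":0,"az":0,"grip":1},
    {"dx":-31.1,"dy":1.7,"dz":0,"ax":0,"ay":0,"az":0,"grip":1},
    {"dx":-31.1,"dy":1.7,"dz":0,"ax":0,"ay":0,"az":0,"grip":1},
    {"dx":-31.1,"dy":1.7,"dz":0,"ax":0,"ay":0,"az":0,"grip":1},
    {"dx":-31.1,"dy":1.7,"dz":0,"ax":0,"ay":0,"az":0,"grip":1},
    {"dx":0,"dy":0,"dz":0,"ax":0,"ay":0,"az":0,"grip":1},
    {"dx":0,"dy":0,"dz":0,"ax":0,"ay":0,"az":0,"grip":1},
    {"dx":0,"dy":0,"dz":0,"ax":0,"ay":0,"az":0,"grip":1},
  ],
)

```text
clock: 4.82
position: [0.5033, -0.067, 0.2867]
ee_rot: [-0.0, 0.707, 0.707, 0.0]
contact_force: [-0.3, -0.1, -0.4]
width: 0.0205
gripper_force: 39.3
```

```bash
python3 - <<'E'
from rig import sensors, imaging
from h import *
s=sensors.get_state(); print(s["position"],s["ee_rot"],s["clock"],s["width"])
d=imaging.get_image("wrist"); np.savez("w2.npz",**d); cv2.imwrite("pics/w2.png",d["image"][:,:,::-1])
print(blobs(d["image"],"red",100), [np.round(proj(d,p),1).tolist() for p in((.504,-.067,.035),(.5065,-.012,.035))])
b=d["image"][:,:,::-1][100:340,200:480]; cv2.imwrite("pics/w2c.png",cv2.resize(b,None,fx=2.5,fy=2.5,interpolation=cv2.INTER_CUBIC))
E
```

```text
[ 0.50330644 -0.06704849  0.28665966] [-4.74641775e-04  7.07434069e-01  7.06779161e-01  1.73597650e-04] 4.8167 0.02049455227554402
[([321.2, 280.1], [297, 222, 50, 108, 4100]), ([420.4, 389.6], [410, 376, 27, 24, 303])] [[323.0, 208.3], [326.7, 135.6]]
```

View pics/w2c.png

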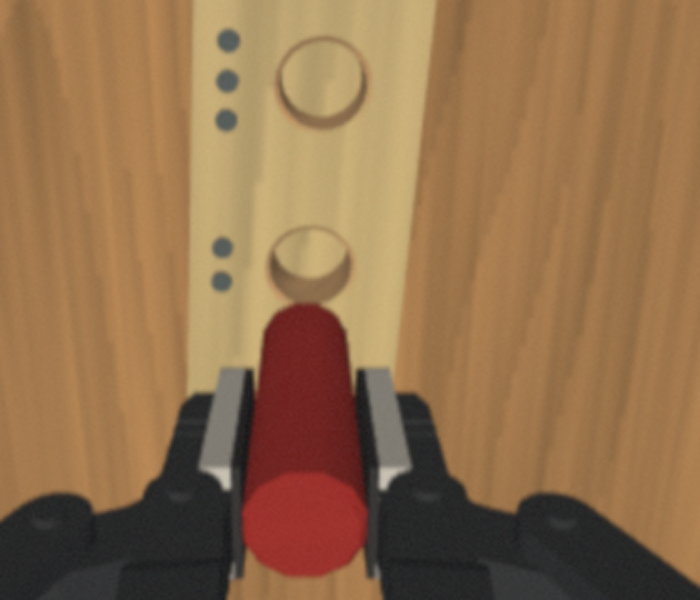

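The crop shows pocket 2's mouth centred at crop (310,265), full-image (324,206), and pocket 3's at (329,133). The red peg is held upright, with its foot's far edge at about (322,221).

```bash
python3 - <<'E'
from h import *
d=dict(np.load("w2.npz"))
print("p2",onz(d,324,206,.035),"p3",onz(d,328.8,133.2,.035))
for x,y in((.5033,-.067),):
    print([np.round(proj(d,(x,y,z)),1) for z in(.0747,.1497)],np.round(proj(d,(x,y+.011,.0747)),1),np.round(proj(d,(x,y-.011,.1497)),1),np.round(proj(d,(x-.011,y,.0747)),1),np.round(proj(d,(x+.011,y,.0747)),1))
m=mask(d["image"],"red")
for r in(222,225,230,235,240,290,300,310):
    c=np.where(m[r,280:370])[0]+280; print(r,c.min(),c.max())
E
```

```text
p2 [ 0.50473355 -0.06510233  0.035     ] p3 [ 0.507976   -0.01034922  0.035     ]
[array([322.2, 230.2]), array([322.5, 306.5])] [322.2 214.4] [322.5 328. ] [305.1 230.2] [339.3 230.2]
222 318 320
225 313 330
230 308 334
235 306 336
240 306 337
290 299 343
300 298 344
310 298 345
```

jog_arm(
  plan=[
    {"dx":1,"dy":0.5,"dz":15,"ax":0,"ay":0,"az":0,"grip":1},
    {"dx":1,"dy":0.5,"dz":15,"ax":0,"ay":0,"az":0,"grip":1},
    {"dx":0,"dy":0,"dz":0,"ax":0,"ay":0,"az":0,"grip":1},
    {"dx":0,"dy":0,"dz":0,"ax":0,"ay":0,"az":0,"grip":1},
  ],
)

```text
clock: 5.2
position: [0.5042, -0.0639, 0.2562]
ee_rot: [-0.001, 0.706, 0.708, -0.0]
contact_force: [-0.0, -0.3, 0.1]
width: 0.0211
gripper_force: 39.3
```

```bash
cat > look.py <<'E'
from rig import sensors, imaging
from h import *
import sys
k,c=sys.argv[1:3]; s=sensors.get_state(); print(s["position"].round(4),s["ee_rot"].round(4),s["clock"],s["width"],s["contact_force"].round(1))
d=imaging.get_image("wrist"); e=imaging.get_image("side"); np.savez(k+"w.npz",**d); np.savez(k+"s.npz",**e)
b=cv2.resize(d["image"][120:345,230:430],None,fx=2.5,fy=2.5,interpolation=cv2.INTER_CUBIC)
g=e["image"][150:280,240:340]
a=cv2.resize(g,None,fx=4,fy=4,interpolation=cv2.INTER_CUBIC)
H=max(a.shape[0],b.shape[0]); f=lambda i:np.pad(i,((0,H-i.shape[0]),(0,0),(0,0)))
o=np.hstack([f(b)[:, :500][:600],f(a)[:600]])[:,:800] if 0 else np.hstack([f(b),f(a)])
print(o.shape); o=cv2.resize(o,(800,int(o.shape[0]*800/o.shape[1]))); cv2.imwrite(f"pics/{k}.png",o[:,:,::-1])
m=mask(e["image"],c); n,l,st,ce=cv2.connectedComponentsWithStats(m)
for i in range(1,n):
    if 40<st[i][4]<500:
        y,x=np.where(l==i); p=np.polyfit(y,x,1); print("side",st[i].tolist(),ce[i].round(1),"slope dx/drow",p[0].round(3))
x,y,z=s["position"]; zb=z-.212
print("pred side base/top",np.round(proj(e,(x,y,zb)),1),np.round(proj(e,(x,y,zb+.075)),1))
print("pred wrist base/top",np.round(proj(d,(x,y,zb)),1),np.round(proj(d,(x,y,zb+.075)),1))
E
python3 look.py a3 red
```

```text
[ 0.5042 -0.0639  0.2562] [-1.000e-03  7.064e-01  7.078e-01 -4.000e-04] 5.2 0.021134556732957242 [-0.  -0.3  0.1]
(562, 900, 3)
side [324, 186, 6, 22, 119] [326.3 196.5] slope dx/drow 0.011
pred side base/top [326.8 207.1] [327.6 187.3]
pred wrist base/top [322.8 230.3] [323.1 306.6]
```

View pics/a3.png

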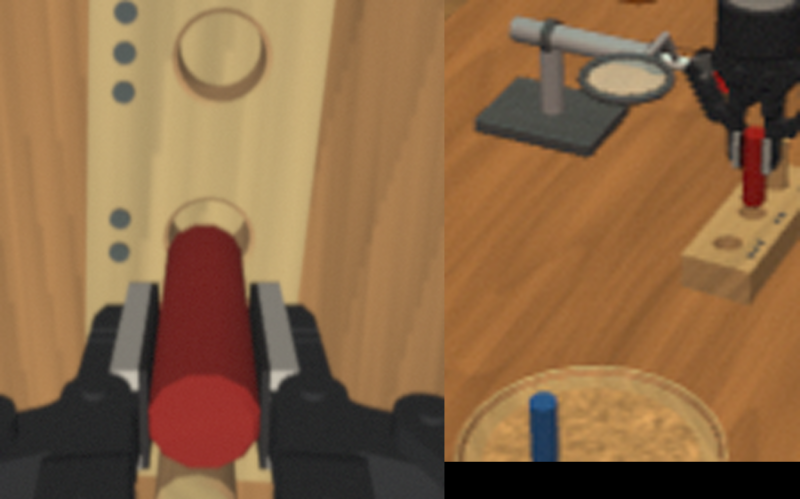

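The left half (wrist) shows the peg's foot edge at about full-image row 221.7, centre column 321.8. Pocket 2's far edge is at row 208.7, column 324. The right half (side) shows the red peg upright just above pocket 2.

```bash
python3 - <<'E'
from h import *
d=dict(np.load("a3w.npz")); s=dict(np.load("a3s.npz"))
for zb in(.0412,.0442,.0472,.0502):
    a=onz(d,321.8,221.7,zb); print("foot",zb,a[0].round(4),(a[1]-.011).round(4))
a=onz(d,324.1,208.7,.035); print("pocket",a[0],a[1]-.0125)
m=mask(d["image"],"red"); y,x=np.where(m[180:345,280:370]); print("mask rows",y.min()+180,y.max()+180)
print("top far edge y if row 330", onz(d,322,y.max()+180.5,.1192)[1]+.011)
E
```

```text
foot 0.0412 0.5035 -0.0703
foot 0.0442 0.5035 -0.069
foot 0.0472 0.5035 -0.0677
foot 0.0502 0.5035 -0.0664
pocket 0.5050202258853512 -0.0650974118276122
mask rows 223 329
top far edge y if row 330 -0.06475573643192457
```

jog_arm(
  plan=[
    {"dx":3.5,"dy":1.3,"dz":0,"ax":0,"ay":0,"az":0,"grip":1},
    {"dx":0,"dy":0,"dz":4,"ax":0,"ay":0,"az":0,"grip":1},
    {"dx":0,"dy":0,"dz":4,"ax":0,"ay":0,"az":0,"grip":1},
    {"dx":0,"dy":0,"dz":4,"ax":0,"ay":0,"az":0,"grip":1},
    {"dx":0,"dy":0,"dz":3,"ax":0,"ay":0,"az":0,"grip":1},
    {"dx":0,"dy":0,"dz":0,"ax":0,"ay":0,"az":0,"grip":1},
  ],
)

```text
clock: 5.8
position: [0.5055, -0.0618, 0.2409]
ee_rot: [-0.001, 0.707, 0.707, -0.0]
contact_force: [0.4, -0.6, 0.3]
width: 0.0208
gripper_force: 39.3
```

```bash
python3 look.py a4 red
```

```text
[ 0.5055 -0.0618  0.2409] [-7.000e-04  7.071e-01  7.071e-01 -4.000e-04] 5.8 0.020838571649255837 [ 0.4 -0.6  0.3]
(562, 900, 3)
side [323, 190, 6, 22, 111] [325.5 200.5] slope dx/drow 0.009
pred side base/top [326.  211.4] [326.8 191.7]
pred wrist base/top [322.6 230.2] [322.9 306.5]
```

jog_arm(
  plan=[
    {"dx":0,"dy":0,"dz":4,"ax":0,"ay":0,"az":0,"grip":1},
    {"dx":0,"dy":0,"dz":4,"ax":0,"ay":0,"az":0,"grip":1},
    {"dx":0,"dy":0,"dz":4,"ax":0,"ay":0,"az":0,"grip":1},
    {"dx":0,"dy":0,"dz":0,"ax":0,"ay":0,"az":0,"grip":1},
  ],
)

```text
clock: 6.23
position: [0.5056, -0.0617, 0.2288]
ee_rot: [-0.001, 0.707, 0.707, -0.0]
contact_force: [-0.3, -0.4, -1.0]
width: 0.0206
gripper_force: 39.2
```

jog_arm(
  plan=[
    {"dx":0,"dy":0,"dz":3,"ax":0,"ay":0,"az":0,"grip":1},
    {"dx":0,"dy":0,"dz":2,"ax":0,"ay":0,"az":0,"grip":1},
    {"dx":0,"dy":0,"dz":2,"ax":0,"ay":0,"az":0,"grip":1},
    {"dx":0,"dy":0,"dz":0,"ax":0,"ay":0,"az":0,"grip":1},
  ],
)

```text
clock: 6.57
position: [0.5058, -0.0617, 0.2223]
ee_rot: [-0.0, 0.707, 0.707, -0.0]
contact_force: [0.0, -0.2, -0.4]
width: 0.0206
gripper_force: 39.3
```

jog_arm(
  plan=[
    {"dx":0,"dy":0,"dz":2,"ax":0,"ay":0,"az":0,"grip":1},
    {"dx":0,"dy":0,"dz":2,"ax":0,"ay":0,"az":0,"grip":1},
    {"dx":0,"dy":0,"dz":0,"ax":0,"ay":0,"az":0,"grip":1},
  ],
)

```text
clock: 6.82
position: [0.5059, -0.0618, 0.222]
ee_rot: [0.001, 0.707, 0.707, 0.0]
contact_force: [-6.7, 0.7, 25.5]
width: 0.0209
gripper_force: 42.0
```

jog_arm(
  plan=[
    {"dx":0,"dy":0,"dz":-3,"ax":0,"ay":0,"az":0,"grip":1},
    {"dx":0,"dy":0,"dz":0,"ax":0,"ay":0,"az":0,"grip":0},
    {"dx":0,"dy":0,"dz":0,"ax":0,"ay":0,"az":0,"grip":0},
    {"dx":0,"dy":0,"dz":0,"ax":0,"ay":0,"az":0,"grip":0},
    {"dx":0,"dy":0,"dz":0,"ax":0,"ay":0,"az":0,"grip":0},
    {"dx":0,"dy":0,"dz":0,"ax":0,"ay":0,"az":0,"grip":0},
    {"dx":0,"dy":0,"dz":-10,"ax":0,"ay":0,"az":0,"grip":0},
    {"dx":0,"dy":0,"dz":-30,"ax":0,"ay":0,"az":0,"grip":0},
    {"dx":0,"dy":0,"dz":-35,"ax":0,"ay":0,"az":0,"grip":0},
    {"dx":0,"dy":0,"dz":0,"ax":0,"ay":0,"az":0,"grip":0},
    {"dx":0,"dy":0,"dz":0,"ax":0,"ay":0,"az":0,"grip":0},
  ],
)

```text
clock: 7.73
position: [0.5068, -0.0619, 0.2992]
ee_rot: [0.002, 0.707, 0.707, 0.002]
contact_force: [-0.3, 0.2, 0.3]
width: 0.0856
gripper_force: 0.0
```

```bash
python3 - <<'E'
from rig import sensors, imaging
from h import *
s=sensors.get_state(); print(s["position"],s["clock"],s["width"])
d=imaging.get_image("wrist"); np.savez("w5.npz",**d); cv2.imwrite("pics/w5.png",d["image"][:,:,::-1])
for b in blobs(d["image"],"red",100): print(b)
h=cv2.cvtColor(d["image"],cv2.COLOR_RGB2HSV)[...,2]; m=mask(d["image"],"red"); mm=((m>0)&(h>122)).astype(np.uint8)
n,l,st,c=cv2.connectedComponentsWithStats(mm)
for i in range(1,n):
    if st[i][4]>150: print("top",c[i],st[i],[onz(d,*c[i],z).round(4) for z in(.085,.095)])
E
```

```text
[ 0.50675169 -0.06190854  0.29922368] 7.7333 0.08563908571721057
([317.7, 219.9], [303, 194, 30, 51, 1255])
([402.7, 370.8], [398, 365, 13, 15, 114])
top [317.61959654 230.31988473] [303 217  30  28 694] [array([ 0.505 , -0.0634,  0.085 ]), array([ 0.5051, -0.0588,  0.095 ])]
```

View pics/w5.png

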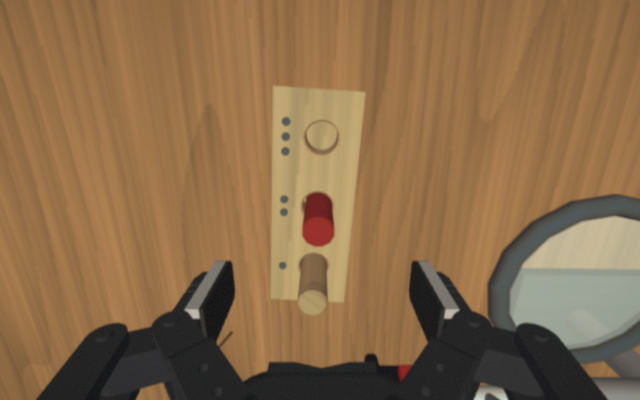

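The wrist view shows the red peg standing in pocket 2 (top disc at (318,230)), the plain peg untouched at (312,300), and pocket 3 empty at (321.5,136).

jog_arm(
  plan=[
    {"dx":30.25,"dy":2.75,"dz":0,"ax":0,"ay":0,"az":0,"grip":0},
    {"dx":30.25,"dy":2.75,"dz":0,"ax":0,"ay":0,"az":0,"grip":0},
    {"dx":30.25,"dy":2.75,"dz":0,"ax":0,"ay":0,"az":0,"grip":0},
    {"dx":30.25,"dy":2.75,"dz":0,"ax":0,"ay":0,"az":0,"grip":0},
    {"dx":30.25,"dy":2.75,"dz":0,"ax":0,"ay":0,"az":0,"grip":0},
    {"dx":30.25,"dy":2.75,"dz":0,"ax":0,"ay":0,"az":0,"grip":0},
    {"dx":30.25,"dy":2.75,"dz":0,"ax":0,"ay":0,"az":0,"grip":0},
    {"dx":30.25,"dy":2.75,"dz":0,"ax":0,"ay":0,"az":0,"grip":0},
    {"dx":30.25,"dy":2.75,"dz":0,"ax":0,"ay":0,"az":0,"grip":0},
    {"dx":30.25,"dy":2.75,"dz":0,"ax":0,"ay":0,"az":0,"grip":0},
    {"dx":30.25,"dy":2.75,"dz":0,"ax":0,"ay":0,"az":0,"grip":0},
    {"dx":30.25,"dy":2.75,"dz":0,"ax":0,"ay":0,"az":0,"grip":0},
    {"dx":0,"dy":0,"dz":0,"ax":0,"ay":0,"az":0,"grip":0},
    {"dx":0,"dy":0,"dz":0,"ax":0,"ay":0,"az":0,"grip":0},
    {"dx":0,"dy":0,"dz":0,"ax":0,"ay":0,"az":0,"grip":0},
  ],
)

```text
clock: 9.03
position: [0.5383, 0.3008, 0.2952]
ee_rot: [-0.0, 0.707, 0.707, -0.002]
contact_force: [0.3, -0.2, -0.3]
width: 0.0852
gripper_force: 0.0
```

```bash
python3 - <<'E'
from rig import sensors, imaging
from h import *
s=sensors.get_state(); print(s["position"],s["ee_rot"],s["clock"],s["width"])
d=imaging.get_image("wrist"); np.savez("w6.npz",**d)
h=cv2.cvtColor(d["image"],cv2.COLOR_RGB2HSV)[...,2]; m=mask(d["image"],"blue"); v=h[m>0]; mm=((m>0)&(h>(v.max()+np.percentile(v,10))/2)).astype(np.uint8)
n,l,st,c=cv2.connectedComponentsWithStats(mm)
for i in range(1,n):
    if st[i][4]>150: print("top",c[i],st[i],onz(d,*c[i],.081).round(4))
print("blob",blobs(d["image"],"blue",100))
e=dict(np.load("w5.npz")); print("p3",onz(e,321.5,136,.035))
E
```

```text
[0.53825913 0.30082841 0.29521331] [-4.04016188e-04  7.06881713e-01  7.07329450e-01 -1.76920045e-03] 9.0333 0.0852192402271009
top [326.21758569 227.49627422] [312 214  30  28 671] [0.5403 0.3012 0.081 ]
blob [([326.1, 218.6], [312, 185, 30, 57, 1041])]
p3 [ 0.5077861  -0.00937298  0.035     ]
```

jog_arm(
  plan=[
    {"dx":0.5,"dy":2,"dz":26,"ax":0,"ay":0,"az":0,"grip":0},
    {"dx":0,"dy":0,"dz":26,"ax":0,"ay":0,"az":0,"grip":0},
    {"dx":0,"dy":0,"dz":26,"ax":0,"ay":0,"az":0,"grip":0},
    {"dx":0,"dy":0,"dz":0,"ax":0,"ay":0,"az":0,"grip":0},
    {"dx":0,"dy":0,"dz":0,"ax":0,"ay":0,"az":0,"grip":1},
    {"dx":0,"dy":0,"dz":0,"ax":0,"ay":0,"az":0,"grip":1},
    {"dx":0,"dy":0,"dz":0,"ax":0,"ay":0,"az":0,"grip":1},
    {"dx":0,"dy":0,"dz":0,"ax":0,"ay":0,"az":0,"grip":1},
    {"dx":0,"dy":0,"dz":0,"ax":0,"ay":0,"az":0,"grip":1},
    {"dx":0,"dy":0,"dz":0,"ax":0,"ay":0,"az":0,"grip":1},
    {"dx":0,"dy":0,"dz":0,"ax":0,"ay":0,"az":0,"grip":1},
    {"dx":0,"dy":0,"dz":0,"ax":0,"ay":0,"az":0,"grip":1},
  ],
  grip_force=40,
)

```text
clock: 10.08
position: [0.5413, 0.302, 0.2201]
ee_rot: [0.001, 0.707, 0.707, 0.001]
contact_force: [0.1, -0.7, 6.3]
width: 0.0208
gripper_force: 39.2
```

jog_arm(
  plan=[
    {"dx":0,"dy":0,"dz":-35,"ax":0,"ay":0,"az":0,"grip":1},
    {"dx":0,"dy":0,"dz":-35,"ax":0,"ay":0,"az":0,"grip":1},
    {"dx":-31.1,"dy":-3.35,"dz":0,"ax":0,"ay":0,"az":0,"grip":1},
    {"dx":-31.1,"dy":-3.35,"dz":0,"ax":0,"ay":0,"az":0,"grip":1},
    {"dx":-31.1,"dy":-3.35,"dz":0,"ax":0,"ay":0,"az":0,"grip":1},
    {"dx":-31.1,"dy":-3.35,"dz":0,"ax":0,"ay":0,"az":0,"grip":1},
    {"dx":-31.1,"dy":-3.35,"dz":0,"ax":0,"ay":0,"az":0,"grip":1},
    {"dx":-31.1,"dy":-3.35,"dz":0,"ax":0,"ay":0,"az":0,"grip":1},
    {"dx":-31.1,"dy":-3.35,"dz":0,"ax":0,"ay":0,"az":0,"grip":1},
    {"dx":-31.1,"dy":-3.35,"dz":0,"ax":0,"ay":0,"az":0,"grip":1},
    {"dx":-31.1,"dy":-3.35,"dz":0,"ax":0,"ay":0,"az":0,"grip":1},
    {"dx":-31.1,"dy":-3.35,"dz":0,"ax":0,"ay":0,"az":0,"grip":1},
    {"dx":0,"dy":0,"dz":0,"ax":0,"ay":0,"az":0,"grip":1},
    {"dx":0,"dy":0,"dz":15,"ax":0,"ay":0,"az":0,"grip":1},
    {"dx":0,"dy":0,"dz":15,"ax":0,"ay":0,"az":0,"grip":1},
    {"dx":0,"dy":0,"dz":0,"ax":0,"ay":0,"az":0,"grip":1},
    {"dx":0,"dy":0,"dz":0,"ax":0,"ay":0,"az":0,"grip":1},
  ],
)

```text
clock: 11.5
position: [0.507, -0.0088, 0.2582]
ee_rot: [-0.001, 0.707, 0.707, -0.001]
contact_force: [0.2, 0.7, 0.6]
width: 0.0212
gripper_force: 39.3
```

```bash
python3 look.py a7 blue
```

```text
[ 0.507  -0.0088  0.2582] [-9.000e-04  7.070e-01  7.072e-01 -5.000e-04] 11.5 0.021167820728193856 [0.2 0.7 0.6]
(562, 900, 3)
side [317, 195, 6, 22, 111] [319.4 205.3] slope dx/drow 0.028
pred side base/top [320.1 215.3] [320.7 195. ]
pred wrist base/top [322.7 230.2] [323.  306.5]
```

View pics/a7.png

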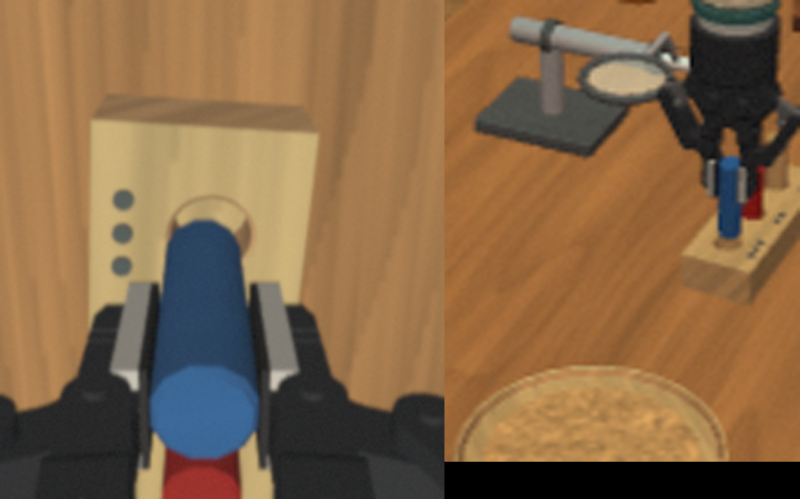

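The left half shows the blue foot edge at full-image row about 219, column 321.6. Pocket 3's far edge is at row 208.7, column 324.5, so a shift of about +2 mm in y and +1.5 mm in x is needed. The side half shows the blue peg just above pocket 3.

jog_arm(
  plan=[
    {"dx":2,"dy":1.5,"dz":0,"ax":0,"ay":0,"az":0,"grip":1},
    {"dx":0,"dy":0,"dz":4,"ax":0,"ay":0,"az":0,"grip":1},
    {"dx":0,"dy":0,"dz":4,"ax":0,"ay":0,"az":0,"grip":1},
    {"dx":0,"dy":0,"dz":4,"ax":0,"ay":0,"az":0,"grip":1},
    {"dx":0,"dy":0,"dz":3,"ax":0,"ay":0,"az":0,"grip":1},
    {"dx":0,"dy":0,"dz":0,"ax":0,"ay":0,"az":0,"grip":1},
  ],
)

```text
clock: 12.1
position: [0.5087, -0.0073, 0.2429]
ee_rot: [-0.0, 0.707, 0.707, -0.0]
contact_force: [-0.0, -0.7, -1.0]
width: 0.0203
gripper_force: 39.2
```

jog_arm(
  plan=[
    {"dx":0,"dy":0,"dz":4,"ax":0,"ay":0,"az":0,"grip":1},
    {"dx":0,"dy":0,"dz":4,"ax":0,"ay":0,"az":0,"grip":1},
    {"dx":0,"dy":0,"dz":4,"ax":0,"ay":0,"az":0,"grip":1},
    {"dx":0,"dy":0,"dz":4,"ax":0,"ay":0,"az":0,"grip":1},
    {"dx":0,"dy":0,"dz":0,"ax":0,"ay":0,"az":0,"grip":1},
  ],
)

```text
clock: 12.52
position: [0.5087, -0.0073, 0.2268]
ee_rot: [-0.0, 0.707, 0.707, -0.0]
contact_force: [-1.3, -0.9, -1.2]
width: 0.0208
gripper_force: 39.2
```

jog_arm(
  plan=[
    {"dx":0,"dy":0,"dz":2,"ax":0,"ay":0,"az":0,"grip":1},
    {"dx":0,"dy":0,"dz":2,"ax":0,"ay":0,"az":0,"grip":1},
    {"dx":0,"dy":0,"dz":1.5,"ax":0,"ay":0,"az":0,"grip":1},
    {"dx":0,"dy":0,"dz":0,"ax":0,"ay":0,"az":0,"grip":1},
  ],
)

```text
clock: 12.85
position: [0.509, -0.0073, 0.2241]
ee_rot: [0.0, 0.707, 0.707, 0.0]
contact_force: [-3.8, -1.7, 14.1]
width: 0.0212
gripper_force: 40.9
```

jog_arm(
  plan=[
    {"dx":0,"dy":0,"dz":-2,"ax":0,"ay":0,"az":0,"grip":1},
    {"dx":0,"dy":0,"dz":0,"ax":0,"ay":0,"az":0,"grip":0},
    {"dx":0,"dy":0,"dz":0,"ax":0,"ay":0,"az":0,"grip":0},
    {"dx":0,"dy":0,"dz":0,"ax":0,"ay":0,"az":0,"grip":0},
    {"dx":0,"dy":0,"dz":0,"ax":0,"ay":0,"az":0,"grip":0},
    {"dx":0,"dy":0,"dz":0,"ax":0,"ay":0,"az":0,"grip":0},
    {"dx":0,"dy":0,"dz":-10,"ax":0,"ay":0,"az":0,"grip":0},
    {"dx":0,"dy":0,"dz":-30,"ax":0,"ay":0,"az":0,"grip":0},
    {"dx":0,"dy":0,"dz":-35,"ax":0,"ay":0,"az":0,"grip":0},
    {"dx":0,"dy":0,"dz":-35,"ax":0,"ay":0,"az":0,"grip":0},
    {"dx":0,"dy":0,"dz":-30,"ax":0,"ay":0,"az":0,"grip":0},
    {"dx":0,"dy":0,"dz":0,"ax":0,"ay":0,"az":0,"grip":0},
    {"dx":0,"dy":0,"dz":0,"ax":0,"ay":0,"az":0,"grip":0},
  ],
)

```text
clock: 13.93
position: [0.5093, -0.0072, 0.3668]
ee_rot: [0.002, 0.707, 0.707, 0.002]
contact_force: [-0.1, 0.6, 0.2]
width: 0.0853
gripper_force: 0.0
```

jog_arm(
  plan=[
    {"dx":0,"dy":0,"dz":0,"ax":0,"ay":0,"az":-1,"grip":0},
    {"dx":0,"dy":0,"dz":0,"ax":0,"ay":0,"az":-1,"grip":0},
    {"dx":0,"dy":0,"dz":0,"ax":0,"ay":0,"az":-1,"grip":0},
    {"dx":0,"dy":0,"dz":0,"ax":0,"ay":0,"az":-1,"grip":0},
    {"dx":0,"dy":0,"dz":0,"ax":0,"ay":0,"az":-1,"grip":0},
    {"dx":0,"dy":0,"dz":0,"ax":0,"ay":0,"az":-1,"grip":0},
    {"dx":0,"dy":0,"dz":0,"ax":0,"ay":0,"az":-1,"grip":0},
    {"dx":0,"dy":0,"dz":0,"ax":0,"ay":0,"az":-1,"grip":0},
    {"dx":0,"dy":0,"dz":0,"ax":0,"ay":0,"az":-1,"grip":0},
    {"dx":0,"dy":0,"dz":0,"ax":0,"ay":0,"az":-1,"grip":0},
    {"dx":0,"dy":0,"dz":0,"ax":0,"ay":0,"az":-1,"grip":0},
    {"dx":0,"dy":0,"dz":0,"ax":0,"ay":0,"az":-1,"grip":0},
    {"dx":0,"dy":0,"dz":0,"ax":0,"ay":0,"az":-1,"grip":0},
    {"dx":0,"dy":0,"dz":0,"ax":0,"ay":0,"az":-1,"grip":0},
    {"dx":0,"dy":0,"dz":0,"ax":0,"ay":0,"az":-0.8,"grip":0},
    {"dx":0,"dy":0,"dz":0,"ax":0,"ay":0,"az":0,"grip":0},
  ],
)

```text
clock: 15.27
position: [0.5083, -0.0072, 0.3628]
ee_rot: [-0.002, 0.01, 1.0, 0.0]
contact_force: [0.1, 0.5, 0.2]
width: 0.0855
gripper_force: 0.0
```

jog_arm(
  plan=[
    {"dx":-7,"dy":-23,"dz":0,"ax":0,"ay":0,"az":0,"grip":0},
    {"dx":-7,"dy":-23,"dz":0,"ax":0,"ay":0,"az":0,"grip":0},
    {"dx":-7,"dy":-23,"dz":0,"ax":0,"ay":0,"az":0,"grip":0},
    {"dx":-7,"dy":-23,"dz":0,"ax":0,"ay":0,"az":0,"grip":0},
    {"dx":-7,"dy":-23,"dz":0,"ax":0,"ay":0,"az":0,"grip":0},
    {"dx":-7,"dy":-23,"dz":0,"ax":0,"ay":0,"az":0,"grip":0},
    {"dx":-7,"dy":-23,"dz":0,"ax":0,"ay":0,"az":0,"grip":0},
    {"dx":-7,"dy":-23,"dz":0,"ax":0,"ay":0,"az":0,"grip":0},
    {"dx":0,"dy":0,"dz":0,"ax":0,"ay":0,"az":0,"grip":0},
    {"dx":0,"dy":0,"dz":0,"ax":0,"ay":0,"az":0,"grip":0},
  ],
)

```text
clock: 16.1
position: [0.5609, -0.1933, 0.3628]
ee_rot: [-0.001, 0.012, 1.0, 0.001]
contact_force: [-0.6, 1.3, 0.3]
width: 0.0856
gripper_force: 0.0
```

```bash
python3 - <<'E'
from rig import sensors, imaging
from h import *
s=sensors.get_state(); print(s["position"],s["ee_rot"],s["qpos"].round(2),s["clock"],s["width"])
d=imaging.get_image("wrist"); np.savez("w8.npz",**d); cv2.imwrite("pics/w8.png",d["image"][:,:,::-1])
for c in("red","blue"):
    for b in blobs(d["image"],c,60): print(c,b)
E
```

```text
[ 0.5608965  -0.19331288  0.36280036] [-1.17753882e-03  1.23312435e-02  9.99922994e-01  7.48819621e-04] [-0.45  0.33  1.53  0.    1.28 -2.  ] 16.1 0.08560792290770677
red ([473.2, 124.6], [445, 111, 51, 29, 887])
red ([344.9, 228.1], [341, 207, 9, 42, 350])
blue ([551.1, 129.0], [537, 117, 28, 25, 517])
```

View pics/w8.png

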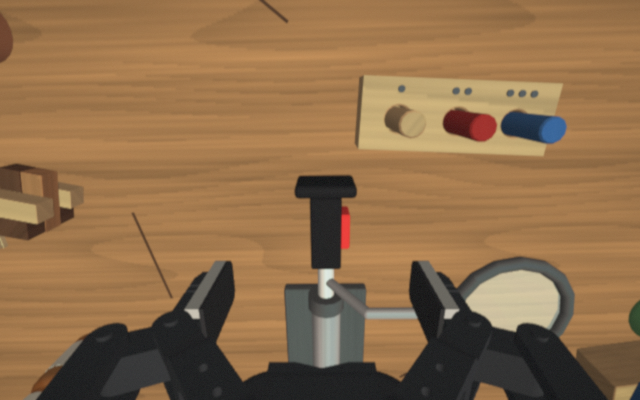

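The wrist view shows all three pegs in the rack. The grip spans columns 312–341 and rows 197–267, the flange rows 178–197 about column 326, and the button is at (345,228).

```bash
python3 - <<'E'
from h import *
d=dict(np.load("w8.npz"))
print("button (y-19)",onz(d,344.9,228.1,.1))
g=cv2.cvtColor(d["image"],cv2.COLOR_RGB2HSV)[...,2]
for r in (185,205,215,225,235,245,255,262):
    c=np.where(g[r,280:341+20]<45)[0]+280
    a=onz(d,c.min(),r,.117);b=onz(d,c.max()+1,r,.117); print(r,c.min(),c.max(),a.round(4)[:2],b.round(4)[:2])
c=g[:,326]; rr=np.where(c[160:300]<45)[0]+160; print(rr.min(),rr.max(), [onz(d,326,r,.117)[0].round(4) for r in(rr.min(),197,rr.max()+1)])
t=dict(np.load("top0.npz"))
E
```

```text
button (y-19) [ 0.5817338  -0.17444493  0.1       ]
185 297 353 [ 0.5389 -0.2105] [ 0.5399 -0.1691]
205 311 339 [ 0.5546 -0.2009] [ 0.5552 -0.1794]
215 311 339 [ 0.5626 -0.2011] [ 0.5632 -0.1794]
225 312 339 [ 0.5708 -0.2007] [ 0.5713 -0.1794]
235 312 339 [ 0.5792 -0.201 ] [ 0.5797 -0.1795]
245 312 338 [ 0.5877 -0.2012] [ 0.5882 -0.1803]
255 312 339 [ 0.5965 -0.2015] [ 0.597  -0.1795]
262 312 339 [ 0.6027 -0.2018] [ 0.6033 -0.1796]
177 266 [np.float64(0.5335), np.float64(0.5486), np.float64(0.6075)]
```

jog_arm(
  plan=[
    {"dx":-12,"dy":3.3,"dz":0,"ax":0,"ay":0,"az":0,"grip":0},
    {"dx":0,"dy":0,"dz":27,"ax":0,"ay":0,"az":0,"grip":0},
    {"dx":0,"dy":0,"dz":27,"ax":0,"ay":0,"az":0,"grip":0},
    {"dx":0,"dy":0,"dz":27,"ax":0,"ay":0,"az":0,"grip":0},
    {"dx":0,"dy":0,"dz":26,"ax":0,"ay":0,"az":0,"grip":0},
    {"dx":0,"dy":0,"dz":0,"ax":0,"ay":0,"az":0,"grip":0},
    {"dx":0,"dy":0,"dz":0,"ax":0,"ay":0,"az":0,"grip":0},
  ],
)

```text
clock: 16.73
position: [0.5732, -0.1879, 0.2562]
ee_rot: [-0.001, 0.01, 1.0, 0.001]
contact_force: [-0.1, -0.7, -0.3]
width: 0.0853
gripper_force: 0.0
```

jog_arm(
  plan=[
    {"dx":0,"dy":0,"dz":0,"ax":0,"ay":0,"az":0,"grip":1},
    {"dx":0,"dy":0,"dz":0,"ax":0,"ay":0,"az":0,"grip":1},
    {"dx":0,"dy":0,"dz":0,"ax":0,"ay":0,"az":0,"grip":1},
    {"dx":0,"dy":0,"dz":0,"ax":0,"ay":0,"az":0,"grip":1},
    {"dx":0,"dy":0,"dz":0,"ax":0,"ay":0,"az":0,"grip":1},
    {"dx":0,"dy":0,"dz":0,"ax":0,"ay":0,"az":0,"grip":1},
    {"dx":0,"dy":0,"dz":0,"ax":0,"ay":0,"az":0,"grip":1},
    {"dx":0,"dy":0,"dz":0,"ax":0,"ay":0,"az":0,"grip":1},
    {"dx":0,"dy":0,"dz":0,"ax":0,"ay":0,"az":0,"grip":1},
    {"dx":0,"dy":0,"dz":0,"ax":0,"ay":0,"az":0,"grip":1},
  ],
  grip_force=50,
)

```text
clock: 17.57
position: [0.5733, -0.19, 0.2587]
ee_rot: [0.001, 0.01, 1.0, -0.001]
contact_force: [-0.8, -2.0, 5.9]
width: 0.0235
gripper_force: 54.9
```

jog_arm(
  plan=[
    {"dx":4,"dy":0,"dz":0,"ax":0,"ay":0,"az":0,"grip":1},
    {"dx":8,"dy":0,"dz":0,"ax":0,"ay":0,"az":0,"grip":1},
    {"dx":8,"dy":0,"dz":0,"ax":0,"ay":0,"az":0,"grip":1},
    {"dx":0,"dy":0,"dz":0,"ax":0,"ay":0,"az":0,"grip":1},
  ],
)

```text
clock: 17.9
position: [0.5527, -0.1896, 0.2587]
ee_rot: [0.002, 0.01, 1.0, -0.001]
contact_force: [2.3, -2.7, 4.8]
width: 0.0232
gripper_force: 54.8
```

jog_arm(
  plan=[
    {"dx":10,"dy":0,"dz":0,"ax":0,"ay":0,"az":0,"grip":1},
    {"dx":10,"dy":0,"dz":0,"ax":0,"ay":0,"az":0,"grip":1},
    {"dx":10,"dy":0,"dz":0,"ax":0,"ay":0,"az":0,"grip":1},
    {"dx":10,"dy":0,"dz":0,"ax":0,"ay":0,"az":0,"grip":1},
    {"dx":10,"dy":0,"dz":0,"ax":0,"ay":0,"az":0,"grip":1},
    {"dx":10,"dy":0,"dz":0,"ax":0,"ay":0,"az":0,"grip":1},
    {"dx":10,"dy":0,"dz":0,"ax":0,"ay":0,"az":0,"grip":1},
    {"dx":10,"dy":0,"dz":0,"ax":0,"ay":0,"az":0,"grip":1},
    {"dx":10,"dy":0,"dz":0,"ax":0,"ay":0,"az":0,"grip":1},
    {"dx":5,"dy":0,"dz":0,"ax":0,"ay":0,"az":0,"grip":1},
    {"dx":0,"dy":0,"dz":0,"ax":0,"ay":0,"az":0,"grip":1},
    {"dx":0,"dy":0,"dz":0,"ax":0,"ay":0,"az":0,"grip":1},
  ],
)

```text
clock: 18.9
position: [0.4593, -0.1879, 0.2587]
ee_rot: [0.003, 0.01, 1.0, -0.002]
contact_force: [5.6, -1.8, 4.3]
width: 0.0236
gripper_force: 54.6
```

jog_arm(
  plan=[
    {"dx":2,"dy":0,"dz":0,"ax":0,"ay":0,"az":0,"grip":1},
    {"dx":2,"dy":0,"dz":0,"ax":0,"ay":0,"az":0,"grip":1},
    {"dx":1.5,"dy":0,"dz":0,"ax":0,"ay":0,"az":0,"grip":1},
    {"dx":1,"dy":0,"dz":0,"ax":0,"ay":0,"az":0,"grip":1},
    {"dx":0,"dy":0,"dz":0,"ax":0,"ay":0,"az":0,"grip":1},
    {"dx":0,"dy":0,"dz":0,"ax":0,"ay":0,"az":0,"grip":1},
  ],
)

```text
clock: 19.4
position: [0.4534, -0.1878, 0.2587]
ee_rot: [0.004, 0.01, 1.0, -0.002]
contact_force: [5.6, -1.8, 4.2]
width: 0.0236
gripper_force: 54.6
```

```bash
python3 - <<'E'
from rig import sensors, imaging
from h import *
d=imaging.get_image("top"); e=imaging.get_image("side")
a=cv2.resize(d["image"][140:260,280:400],(400,400)); b=cv2.resize(e["image"][130:260,240:370],(400,400))
cv2.imwrite("pics/end.png",np.hstack([a,b])[:,:,::-1]); t=dict(np.load("top0.npz"))
# lens centre by grey ring shift
for i in (t["image"],d["image"]):
    c=cv2.HoughCircles(cv2.cvtColor(i,cv2.COLOR_RGB2GRAY)[140:260,280:400],cv2.HOUGH_GRADIENT,1,40,param1=80,param2=15,minRadius=10,maxRadius=17)
    print(None if c is None else [onz({**d},280+q[0],140+q[1],.15).round(3).tolist() for q in c[0][:3]])
E
```

```text
[[0.627, -0.064, 0.15]]
[[0.509, -0.058, 0.15]]
```

View pics/end.png

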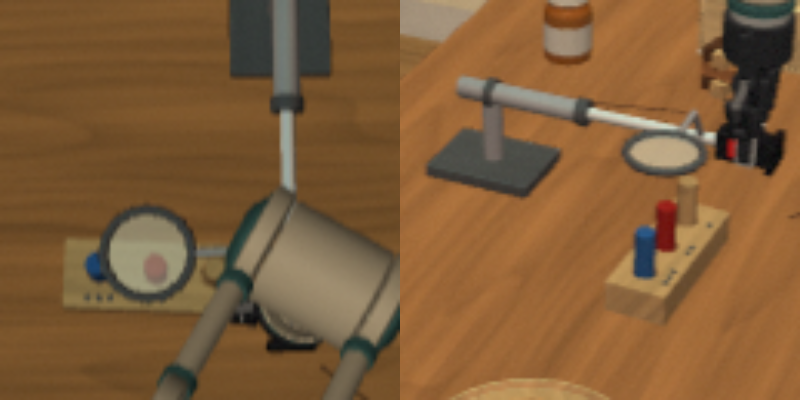

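The final pictures show the lens over the rack, with its centre moved about 118 mm. All three pegs are standing and the gripper is still on the grip. A small nudge will confirm the hard stop.

jog_arm(
  plan=[
    {"dx":1,"dy":0,"dz":0,"ax":0,"ay":0,"az":0,"grip":1},
    {"dx":1,"dy":0,"dz":0,"ax":0,"ay":0,"az":0,"grip":1},
    {"dx":0,"dy":0,"dz":0,"ax":0,"ay":0,"az":0,"grip":1},
    {"dx":0,"dy":0,"dz":0,"ax":0,"ay":0,"az":0,"grip":1},
    {"dx":0,"dy":0,"dz":0,"ax":0,"ay":0,"az":0,"grip":1},
  ],
)

```text
clock: 19.92
position: [0.4522, -0.1878, 0.2587]
ee_rot: [0.005, 0.01, 1.0, -0.002]
contact_force: [8.8, -1.0, 2.8]
width: 0.0232
gripper_force: 54.3
```

The force has risen above the spring's, so the rod is at the hard stop.

```bash
python3 -c "
from rig import manip
print(manip.sign_off())"
```

```text
the job is handed in; nothing more can be done
None
```

I handed the job in at about 20 s of robot time: the red peg is in pocket two, the blue peg is in pocket three, and the gripper is holding the magnifier at its second stop with the button pressed; the sign-off returned no verdict.

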